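# Clear the fit-up plate and hold the bar over it

### The job

With the hardwood block, sweep the three loose steel chips off the near edge of the fit-up plate (the edge toward the robot) onto the bench, keeping your fingers off the chips, and lay the block back flat on the bench. Then pick up the bright ground bar, carry it over the things in the way and finish still holding it level, about a centimetre above the plate, centred between the two end stops and in line with the scribed lines, so that shims can be slipped under it. The bar must never touch the plate or its stops, and everything else on the bench stays where it is.

Things in the scene. Friction and masses are not known exactly. Their poses are not given: they have to be found in the camera images.
- jig: Fit-up plate, fixed to the bench: dark steel, 100 (x) x 230 (y) x 20 mm; origin at the centre of its underside, on the bench. x points across it, away from the robot (near edge x = -50 mm, far edge +50); y runs lengthwise. At each end stands a steel end stop 60 (x) x 12 (y) mm, 30 mm above the plate's top, inner faces at y = +101.5 and -101.5 mm. Nothing else stands up from it.
- plate_top (a point): Centre of the plate's top face, 20 mm above the bench, same axes as the plate. Two thin scribed lines run lengthwise (y) at x = +12.5 and -12.5 mm and mark where the bar belongs; it is to be held centred above this point, its length along y.
- block: Hardwood block, grey-brown wood, 60 (x) x 120 (y) x 43 (z) mm, about 0.3 kg, loose on the bench in front of the plate; origin at the centre of its underside. It is the sweeping tool: held across its 60 mm width, its 120 mm long side is wide enough to take all three chips in one pass.
- bar: Bright ground steel bar, 24 (x) x 185 (y, its length) x 8 (z) mm, about 0.28 kg, lying flat on the bench in front of the plate, beside the block; origin at the centre of its underside. The block and the bar may have swapped places.
- chip1: One of three loose bright steel chips (clippings) on the plate, about 14 x 10 x 8 mm, 12 g; origin at the centre of its underside. At the start all three lie within x = -30 to +15 mm and y = -45 to +45 mm of the plate's centre.
- chip2: One of three loose bright steel chips (clippings) on the plate, about 14 x 10 x 8 mm, 12 g; origin at the centre of its underside. At the start all three lie within x = -30 to +15 mm and y = -45 to +45 mm of the plate's centre.
- chip3: One of three loose bright steel chips (clippings) on the plate, about 14 x 10 x 8 mm, 12 g; origin at the centre of its underside. At the start all three lie within x = -30 to +15 mm and y = -45 to +45 mm of the plate's centre.
- bolt: Bystander: rusty bolt standing upright on its head, 27 mm across, 65 mm tall, on the bench off the plate's near right corner; origin at its foot.
- nut: Bystander: rusty hexagon nut, 34 mm across, 24 mm tall, on the bench off the plate's near left corner; origin at the centre of its underside.
- tin: Bystander: yellow tin with scribers, 69 mm across, 128 mm tall, on the right, beside the toolbox; origin at the centre of its underside.
- can: Bystander: green oil can with a spout, 68 x 85 x 176 mm, behind the plate at the left; origin at the centre of its underside.
- clamp: Bystander: C-clamp lying flat, 108 x 118 x 13 mm, at the back right; origin near its middle, on the bench.
- press (a point): Point on the bench under the middle of the blue arbor press that stands fixed left of the work: foot 190 (world x) x 120 (y) mm, column 350 mm tall; its lever leans up and toward the robot and its left, to a black ball about 490 mm above the bench, 120 mm nearer the robot and 35 mm to the left of this point. Go round or well over it.
Not all that is in view belongs to the job. There is more than one size of the block; the one meant has the size given above.

How it is judged:
By the outcome, as a careful person would: the job done as asked, in the order asked, and still so for the second after the job is handed in, while the arm keeps its last pose, push and grip.
It also fails if it takes over 66 s, if anything falls off the work surface, if the arm or the gripper's body presses on something with over 40 N, if the wrist force passes 120 N, or if a joint passes its speed limit or range.

### The arm

A 6-joint arm with a two-finger parallel gripper is mounted at the origin on a cart in front of the work surface, level with it; the furniture and walls round the work are solid. World frame = base frame: x ahead of the robot, y to its left, z up, the work surface at z = 0. Lengths are in m, angles in rad, forces in N, time in s.
With the tool pointing down it reaches from about 0.375 to 0.975 m from the base axis. Payload 3.8 kg.
Tool frame: the origin (TCP) lies on the centre line of the jaws, within the pads' length; the fingertips stand 19 mm ahead of it and the grasp point (between the pads) is the TCP; z points along the fingers, y is the direction in which the jaws open and shut (so a half turn about z gives the same grasp; the last joint's range is limited). The gripper opens to 88 mm and grips with 3 to 60 N. Pads are 18 mm wide; open, the fingers measure 123 mm over their backs; the gripper's body (75 mm by 187 mm) begins 45 mm behind the grasp point.
Start: joints at [1.218, 0.264, 1.604, -0, 1.274, -0.037], TCP at [0.21, 0.642, 0.221] pointing down, gripper open.
Joint ranges: [-2.63, 2.63], [-0.94, 2.18], [0.31, 2.57], [-1.31, 4.45], [0, 2.66], [-2.55, 2.55]. Speed limits (rad/s): [2.57, 2.57, 3.14, 3.14, 3.14, 3.14].

### API

Orientations are given as a rotation vector (axis times angle).
In Python, from plant import robot, vision, nets gives the robot as it stands. Calls block until the motion is done:
- robot.move_ptp(position, orientation): joint-space move of the TCP to a pose.
- robot.move_linear(position, ori=None, rate=0.15, max_force=None): straight line of the TCP; ori=None keeps the orientation; rate is the mean speed in m/s. With max_force (N) it stops when the force on the tool has changed by that much, and returns True; else False.
- robot.set_joints(angles): joint-space move.
- robot.ungrasp() and robot.gripper_close(): open the fingers fully, or close them until they stop; the grip force is fixed at half the most.
- robot.sleep(seconds).
- robot.solve_ik(position, orientation): joint angles nearest the present ones, or None.
- vision.get_image(name): name is "side" or "top"; returns the picture (480x640x3 uint8, red, green, blue); there is no depth.
- vision.get_calibration(name): a dict with "camera_matrix" (3x3 intrinsics, pixels), "R" (3x3) and "t" (3): a world point X has camera coordinates R X + t. Camera axes: x right, y down, z forward; pixel columns grow to the right and rows downward; lengths in m; the calibration is good to about 2 mm. A picture is of the moment at which its call begins. get_calibration takes no time and is no camera call.
A pose or a line that the arm cannot do raises robot.Unreachable and nothing moves.
- robot.finish_job(): hands the job in, once; it reports no verdict.
Trained networks look in the newest picture that a camera, given by its name, has taken for a name from the list of things; names that differ only in an ending like _2 or _b are one class to them, and where a whole thing is asked for, a point or a joint stands for the part that bears it (a point fixed in the world has none). Each returns a list of dicts, best first, with "p" (0 to 1); they miss things now and then, are a little off and sometimes report something else, mostly with a low value. They report only what shows in the picture. A call takes as long as a camera call. They do not tell look-alikes from the thing itself.
- nets.regions_of(camera, label): "pixels" (480x640 bool, what is visible of it) and "bbox" ([left, top, right, bottom] as shares, 0 to 1, of the picture: columns of its width, rows of its height, round what is visible of it).
- nets.mark_of(camera, label): "xy" ([column, row] as shares, 0 to 1, of the picture: columns of its width, rows of its height: a listed point, or the origin of a listed thing).
Readings, each from a call of its own:
- robot.current_time(): time.
- robot.current_qpos(): joint angles.
- robot.current_qd(): joint speeds.
- robot.current_joint_efforts(): joint torques, N m.
- robot.current_position(): TCP position.
- robot.current_ee_rot(): TCP orientation.
- robot.current_contact_force(): force on the tool from outside, world axes, zero at the start.
- robot.current_torque(): the same for the moment, N m.
- robot.current_opening(): finger opening in m.
Only numpy, scipy, OpenCV 4.12 (cv2) and the standard library are available. Lean on these libraries where they do the work, as an engineer would, in place of code of your own. Each camera call takes 0.05 s, during which the arm holds its last target.

## Working session

There is one attempt and no reset: what is moved stays moved. The work goes in short steps, each a Python script; the robot and the scene stay as the last script left them, time stands still between calls to the robot, and variables do not carry over. Pictures are saved under pics/ and viewed, and the job is handed in when it is done.

```bash
ls; mkdir -p pics; python3 - <<'E'
from plant import robot, vision, nets
import cv2, numpy as np
for c in ("side","top"):
    im=vision.get_image(c); cv2.imwrite(f"pics/{c}0.png",im[:,:,::-1])
    k=vision.get_calibration(c); print(c,k)
print(robot.current_time(), robot.current_position(), robot.current_ee_rot(), robot.current_opening())
E
```

```text
pics
side {'camera_matrix': array([[442.87941455,   0.        , 322.13531945],
       [  0.        , 442.87941455, 237.92079218],
       [  0.        ,   0.        ,   1.        ]]), 'R': array([[ 0.87128936, -0.49073572,  0.00577157],
       [-0.31149573, -0.56206435, -0.76619454],
       [ 0.37924302,  0.66577933, -0.64258277]]), 't': array([-0.43203509,  0.23103895,  0.66290834])}
top {'camera_matrix': array([[499.82130738,   0.        , 322.91798923],
       [  0.        , 499.82130738, 237.22533057],
       [  0.        ,   0.        ,   1.        ]]), 'R': array([[-2.01394970e-02, -9.99794807e-01, -2.17797166e-03],
       [-9.91415109e-01,  2.02520946e-02, -1.29174048e-01],
       [ 1.29191651e-01, -4.42226346e-04, -9.91619545e-01]]), 't': array([0.09087557, 0.53820226, 1.24308164])}
0.1 [0.20941925 0.64097761 0.21980508] [-0.49397002 -3.10213072  0.00314128] 0.0883048802534217
```

View pics/top0.png

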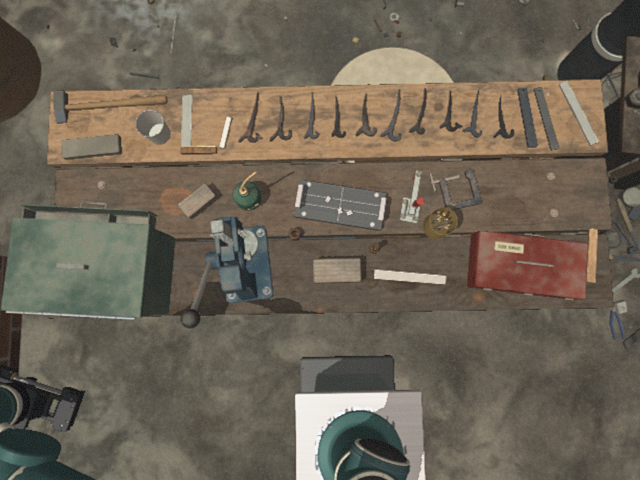

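View pics/side0.png

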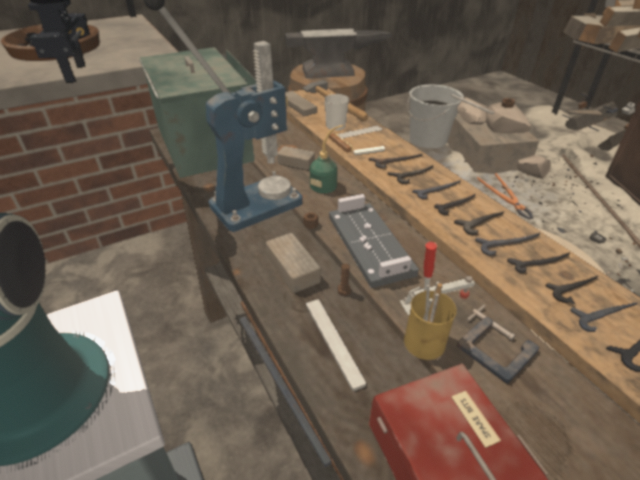

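The top view shows the plate at about (343,205) with the chips near (345,210), the block at (337,269), the bar at (410,277), the nut at (296,233) and the bolt at (376,246). The press is at (245,265), with its ball at (190,318).

```bash
cat > h.py <<'E'
import numpy as np, cv2
from plant import robot, vision, nets
CAL={c:vision.get_calibration(c) for c in ("side","top")}
def ray(c,u,v,z):
    k=CAL[c]; R,t=k["R"],k["t"]; C=-R.T@t
    d=R.T@np.linalg.inv(k["camera_matrix"])@np.array([u,v,1.]); s=(z-C[2])/d[2]
    return C+s*d
def proj(c,X):
    k=CAL[c]; p=(k["R"]@np.atleast_2d(X).T).T+k["t"]; q=(k["camera_matrix"]@p.T).T
    return q[:,:2]/q[:,2:]
E
python3 - <<'E'
from h import *
import pickle
M={}
for c in ("top","side"):
    im=vision.get_image(c)
    for n in ("jig","block","bar","chip1","bolt","nut","tin","can","clamp"):
        r=nets.regions_of(c,n); m=nets.mark_of(c,n)
        M[c,n]=r
        for a in r[:6]:
            ys,xs=np.nonzero(a["pixels"]); print(c,n,"reg %.2f"%a["p"],len(xs),xs.mean().round(1),ys.mean().round(1))
        for a in m[:6]:
            u,v=a["xy"][0]*640,a["xy"][1]*480
            print(c,n,"mark %.2f"%a["p"],round(u,1),round(v,1),ray(c,u,v,0.02 if n[:4]=="chip" else 0).round(4)[:2])
    for n in ("plate_top","press"):
        for a in nets.mark_of(c,n)[:2]:
            u,v=a["xy"][0]*640,a["xy"][1]*480; print(c,n,a["p"],u,v,ray(c,u,v,0.02 if n[0:2]=="pl" else 0).round(4))
    x,y,w,h=(270,170,190,130) if c=="top" else (230,180,260,220)
    s=min(800//w,600//h); cv2.imwrite(f"pics/{c}0z.png",cv2.resize(im[y:y+h,x:x+w,::-1],None,fx=s,fy=s,interpolation=cv2.INTER_CUBIC))
    M[c]=im
pickle.dump(M,open("m0.pkl","wb"))
E
```

```text
top jig reg 0.61 3302 339.8 205.1
top jig mark 0.88 340.6 211.3 [0.6127 0.0317]
top block reg 0.85 1124 336.8 270.1
top block reg 0.62 703 197.4 200.9
top block mark 0.91 197.4 204.3 [0.6394 0.411 ]
top block mark 0.76 338.0 269.6 [0.4586 0.0424]
top bar reg 0.77 634 408.9 277.0
top bar mark 0.80 406.2 276.8 [ 0.4363 -0.1345]
top chip1 reg 0.40 63 373.4 248.2
top chip1 mark 0.47 351.9 211.5 [0.6079 0.0032]
top chip1 mark 0.43 326.9 200.4 [0.6387 0.0675]
top chip1 mark 0.40 338.7 211.1 [0.6097 0.0375]
top bolt reg 0.66 85 373.7 248.2
top bolt mark 0.45 373.0 248.1 [ 0.5131 -0.0506]
top nut reg 0.42 99 293.7 234.3
top nut mark 0.54 294.9 234.6 [0.553  0.1534]
top tin reg 0.84 856 439.5 223.0
top tin mark 0.74 435.0 223.1 [ 0.576  -0.2163]
top tin mark 0.57 457.5 190.5 [ 0.6624 -0.2802]
top tin mark 0.26 326.6 201.5 [0.6398 0.0683]
top can reg 0.70 704 246.3 195.0
top can mark 0.88 251.0 193.8 [0.6649 0.2687]
top clamp reg 0.96 698 459.0 191.1
top clamp mark 0.66 455.8 188.2 [ 0.6687 -0.2762]
top plate_top 0.88 340.41600000000005 200.112 [0.6387 0.0323 0.02  ]
side jig reg 0.89 4135 371
[... 495 characters left out ...]
  0.0668]
side bolt reg 0.32 1963 293.3 261.7
side bolt mark 0.74 370.8 243.7 [0.6344 0.0379]
side bolt mark 0.60 342.8 292.3 [ 0.5107 -0.0517]
side bolt mark 0.25 290.3 267.8 [0.4546 0.0545]
side nut mark 0.71 309.1 224.1 [0.5525 0.1591]
side tin reg 0.76 2823 429.6 322.8
side tin mark 0.66 423.9 345.4 [ 0.5657 -0.2185]
side can reg 0.56 986 323.6 172.0
side can reg 0.39 1390 336.3 344.5
side can mark 0.96 329.1 190.0 [0.6586 0.2544]
side can mark 0.30 370.2 244.3 [0.6321 0.0369]
side clamp reg 0.95 1861 495.5 348.6
side clamp mark 0.72 492.0 342.3 [ 0.6691 -0.269 ]
side plate_top 0.76 369.024 233.28 [0.6355 0.0488 0.02  ]
side press 0.59 424.19199999999995 345.408 [ 0.5662 -0.2188  0.    ]
```

View zooms.

View pics/top0z.png

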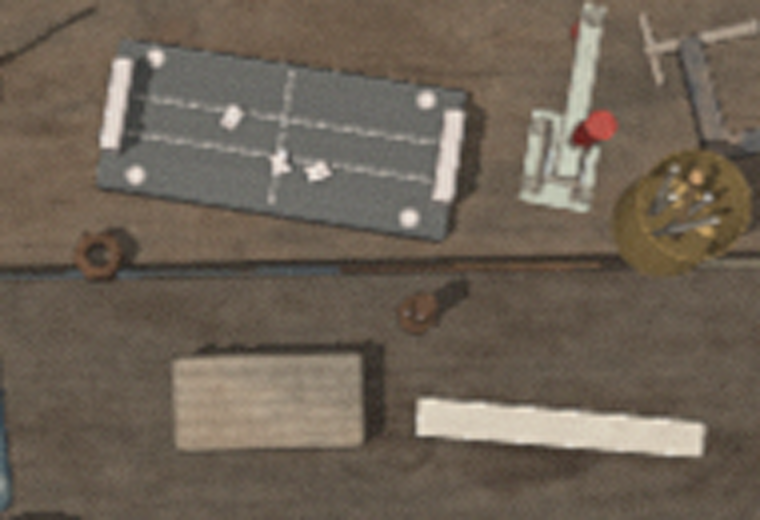

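View pics/side0z.png

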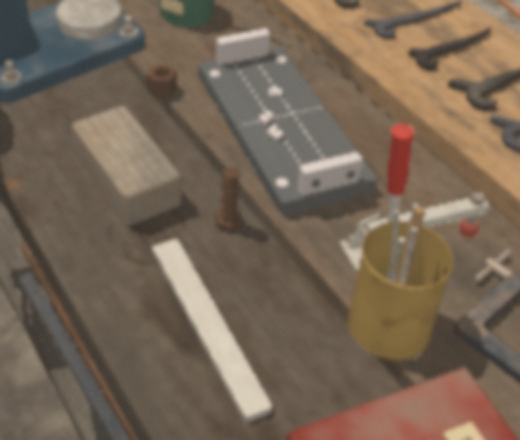

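```bash
cat > fit.py <<'E'
from h import *
from scipy.optimize import minimize
from scipy.ndimage import map_coordinates
def rect(w,l,z,cx=0,cy=0):
    a=np.array([[-w/2,-l/2,z],[w/2,-l/2,z],[w/2,l/2,z],[-w/2,l/2,z]]); a[:,0]+=cx;a[:,1]+=cy
    return a
MODELS={"block":[(rect(.06,.12,.043),-1)],"bar":[(rect(.024,.185,.008),1)],
 "jig":[(rect(.1,.23,.02),0),(rect(.06,.012,.05,0,.1075),0),(rect(.06,.012,.05,0,-.1075),0)]}
def fit(name,ims,p0,cams=("top","side"),sig=1.2,models=None):
    G={}
    for c in cams:
        g=cv2.GaussianBlur(ims[c].astype(np.float32),(0,0),sig)
        G[c]=(np.stack([cv2.Sobel(g[...,i],cv2.CV_32F,1,0) for i in range(3)]),np.stack([cv2.Sobel(g[...,i],cv2.CV_32F,0,1) for i in range(3)]))
    def cost(p):
        x,y,th=p; cs,s=np.cos(th),np.sin(th); Rz=np.array([[cs,-s,0],[s,cs,0],[0,0,1]])
        tot=0
        for poly,_ in (models or MODELS)[name]:
            W=poly@Rz.T+[x,y,0]
            for i in range(4):
                a,b=W[i],W[(i+1)%4]; f=np.linspace(.04,.96,40)[:,None]; P=a+(b-a)*f
                for c in cams:
                    q=proj(c,P); d=q[-1]-q[0]; L=np.linalg.norm(d); n=np.array([-d[1],d[0]])/L
                    v=0
                    for k in range(3):
                        gx=map_coordinates(G[c][0][k],[q[:,1],q[:,0]],order=1); gy=map_coordinates(G[c][1][k],[q[:,1],q[:,0]],order=1)
                        v+=abs((gx*n[0]+gy*n[1]).mean())
                    tot-=v*L
        return tot/1000
    best=None
    for dx in(-.006,0,.006):
      for dy in(-.006,0,.006):
        for dt in(-.04,0,.04):
          q=np.array(p0)+[dx,dy,dt]; v=cost(q)
          if best is None or v<best[0]: best=(v,q)
    sim=best[1]+np.array([[0,0,0],[.004,0,0],[0,.004,0],[0,0,.03]])
    r=minimize(cost,best[1],method="Nelder-Mead",options=dict(initial_simplex=sim,xatol=1e-5,fatol=1e-4,maxiter=400))
    return r.x,r.fun
E
python3 - <<'E'
import pickle
from fit import *
M=pickle.load(open("m0.pkl","rb"))
for n,p in (("jig",(.636,.037,-.12)),("block",(.455,.046,0)),("bar",(.436,-.135,-.06))):
    for cams in (("top","side"),("top",),("side",)):
        x,f=fit(n,M,p,cams); print(n,cams,x.round(4),round(f,2))
E
```

```text
jig ('top', 'side') [ 0.6296  0.0344 -0.1801] -220.01
jig ('top',) [ 0.6297  0.0339 -0.1805] -136.72
jig ('side',) [ 0.6293  0.0357 -0.1786] -86.2
block ('top', 'side') [ 0.4551  0.0468 -0.0063] -89.31
block ('top',) [ 0.4551  0.0477 -0.0117] -53.36
block ('side',) [0.4552 0.0462 0.0082] -36.31
bar ('top', 'side') [ 0.4372 -0.1418 -0.1007] -240.36
bar ('top',) [ 0.4364 -0.1417 -0.105 ] -120.88
bar ('side',) [ 0.4377 -0.1414 -0.1006] -122.71
```

```bash
cat >> h.py <<'E'
from scipy.spatial.transform import Rotation as Ro
JIG=np.array([0.6296,0.0344,-0.1801]); BLOCK=np.array([.4551,.0468,-.0063]); BAR=np.array([.4372,-.1418,-.1007])
def down(th,sgn=1): # jaws along local x of thing with yaw th
    return (Ro.from_euler('z',th+sgn*np.pi/2)*Ro.from_euler('x',np.pi)).as_rotvec()
def j2w(x,y,z,J=None):
    J=JIG if J is None else J; c,s=np.cos(J[2]),np.sin(J[2])
    return [J[0]+c*x-s*y,J[1]+s*x+c*y,z]
def w2j(X,J=None):
    J=JIG if J is None else J; c,s=np.cos(J[2]),np.sin(J[2]); d=np.array(X[:2])-J[:2]
    return np.array([c*d[0]+s*d[1],-s*d[0]+c*d[1]])
E
python3 - <<'E'
from h import *
from scipy.optimize import least_squares
import pickle
M=pickle.load(open("m0.pkl","rb"))
# chips
for c in ((328,199.2),(339.75,210.5),(349.3,212.5)): print("chip",w2j(ray("top",*c,.024)).round(4))
for n,p in (("bolt",(.512,-.051)),("nut",(.553,.156)),("tin",(.568,-.217)),("block",BLOCK),("bar",BAR)): print(n,w2j(p).round(3))
print("ball",ray("top",190,318,.49), "foot",[ray("top",*p,.02).round(3) for p in ((228,302),(272,298),(266,228))])
im=M["top"][160:300,260:460].copy(); im=cv2.resize(im,None,fx=4,fy=4,interpolation=cv2.INTER_CUBIC)
def dr(J,pts): 
    q=proj("top",np.array([j2w(*p,J=J) for p in pts])); cv2.polylines(im,[np.int32((q-[260,160]+.5)*4)],True,(255,0,0),1)
dr(JIG,[(-.05,-.115,.02),(.05,-.115,.02),(.05,.115,.02),(-.05,.115,.02)])
dr(JIG,[(-.0125,-.1,.02),(-.0125,.1,.02)]);dr(JIG,[(.0125,-.1,.02),(.0125,.1,.02)])
dr(BLOCK,[(-.03,-.06,.043),(.03,-.06,.043),(.03,.06,.043),(-.03,.06,.043)])
dr(BAR,[(-.012,-.0925,.008),(.012,-.0925,.008),(.012,.0925,.008),(-.012,.0925,.008)])
cv2.imwrite("pics/ov.png",im[:,:,::-1])
# kinematics samples
A=[]
for s in (1,-1):
  for nm,P,th in (("block",[*BLOCK[:2],.036],BLOCK[2]),("bar",[*BAR[:2],.02],BAR[2]),("jig",j2w(0,0,.05),JIG[2]),("far",j2w(.06,0,.06),JIG[2]),("up",[.21,.642,.6],-.3),("mid",[.4,.3,.6],0),("upb",[.455,.047,.6],0),("upb2",[.455,.047,.2],0)):
    q=robot.solve_ik(P,down(th,s)); print(s,nm,None if q is None else np.round(q,3))
    if q is not None: A.append((P,q))
def f(p):
    a,b,h,r0=p; return np.concatenate([[r0+a*np.sin(q[1])+b*np.sin(q[1]+q[2])-np.sqrt(max(P[0]**2+P[1]**2-.024**2,0)), h+a*np.cos(q[1])+b*np.cos(q[1]+q[2])-P[2]] for P,q in A])
r=least_squares(f,[.4,.4,0,0]); print(r.x.round(4),abs(r.fun).max())
E
```

```text
chip [0.0058 0.0318]
chip [-0.0189 -0.003 ]
chip [-0.0202 -0.0283]
bolt [-0.1   -0.105]
nut [-0.097  0.106]
tin [-0.016 -0.258]
block [-0.174 -0.019]
bar [-0.158 -0.208]
ball [0.35420606 0.2962297  0.49      ] foot [array([0.381, 0.325, 0.02 ]), array([0.388, 0.213, 0.02 ]), array([0.569, 0.227, 0.02 ])]
1 block [0.048 0.054 2.225 0.    0.863 0.054]
1 bar [-0.368  0.084  2.23   0.     0.828 -0.267]
1 jig [ 0.015  0.335  1.85  -0.     0.957  0.195]
1 far [-0.002  0.421  1.708 -0.     1.012  0.178]
1 up [1.218 0.302 0.873 0.    1.967 1.518]
1 mid [ 0.594 -0.063  1.279 -0.     1.925  0.594]
1 upb [ 0.048 -0.143  1.352 -0.     1.933  0.048]
1 upb2 [ 0.048 -0.143  2.073 -0.     1.211  0.048]
-1 block None
-1 bar None
-1 jig None
-1 far None
-1 up [ 1.218  0.302  0.873  0.     1.967 -1.624]
-1 mid [ 0.594 -0.063  1.279  0.     1.925 -2.548]
-1 upb None
-1 upb2 None
[ 0.5112  0.5662 -0.1067 -0.    ] 0.0008233247393619192
```

View pics/ov.png

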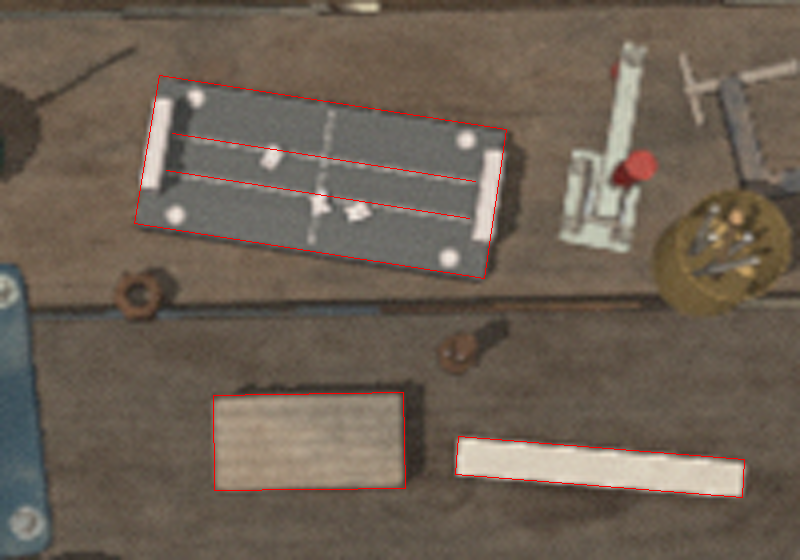

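The overlay of the fitted outlines agrees with the plate, block and bar to within a pixel. The chips sit at plate x of about +6, −19 and −20 mm. I'll go over the press and grasp the block.

```bash
python3 - <<'E'
from h import *
t=robot.current_time()
robot.set_joints([1.218,.302,.873,0,1.967,-.037]); print(robot.current_time(),robot.current_position())
robot.set_joints([.048,-.143,1.352,0,1.933,.054]); print(robot.current_time(),robot.current_position())
robot.move_ptp([*BLOCK[:2],.12],down(BLOCK[2])); print(robot.current_time(),robot.current_position())
robot.move_linear([*BLOCK[:2],.036],rate=.12,max_force=15)
print(robot.current_position(),robot.current_ee_rot(),down(BLOCK[2]))
robot.gripper_close()
print(robot.current_time(),robot.current_opening(),robot.current_position(),robot.current_contact_force())
im=vision.get_image("side"); cv2.imwrite("pics/g1.png",im[:,:,::-1])
E
```

```text
3.6083 [0.21002707 0.64239841 0.59745605]
5.9083 [0.45537961 0.04740574 0.59959687]
7.6583 [0.45673643 0.04691298 0.12143702]
[0.4558517  0.04683204 0.03660676] [2.22790001e+00 2.21387563e+00 1.32956316e-03] [2.22842798e+00 2.21443292e+00 1.35594909e-16]
9.8083 0.00015167708467124383 [0.45512721 0.04680645 0.03601592] [-0.10241229 -0.05164035  0.50460888]
```

View pics/g1.png

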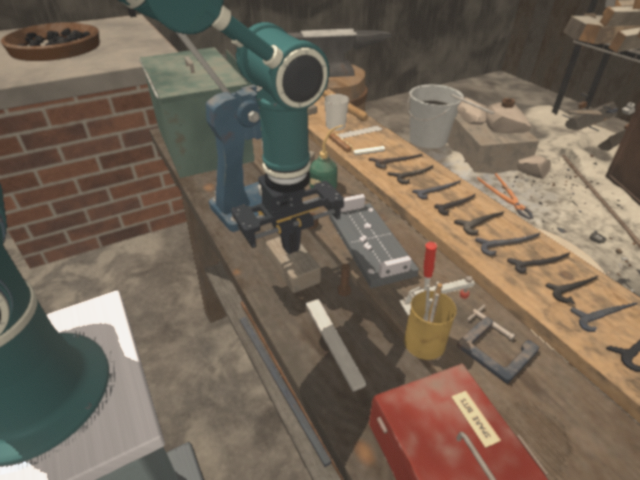

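```bash
python3 - <<'E'
from h import *
print(robot.current_opening(), robot.current_position(), robot.current_contact_force())
print("tcp px",proj("side",robot.current_position()),proj("top",robot.current_position()))
o=[]
for c,(x,y) in (("side",(230,160)),("top",(260,190))):
    im=vision.get_image(c)[y:y+150,x:x+150].copy(); p=proj(c,robot.current_position())[0]-[x,y]
    im=cv2.resize(im,None,fx=2.6,fy=4,interpolation=cv2.INTER_CUBIC) if 0 else cv2.resize(im,(400,400),interpolation=cv2.INTER_CUBIC)
    cv2.circle(im,tuple(np.int32((p+.5)*400/150)),3,(255,0,0),-1); o.append(im)
cv2.imwrite("pics/g2.png",np.hstack(o)[:,:,::-1])
E
```

```text
5.121072746963921e-05 [0.45508074 0.046801   0.03599612] [0.06504949 0.67917618 0.20556412]
tcp px [[291.5324573  256.50601144]] [[336.6714825  270.11874995]]
```

View pics/g2.png

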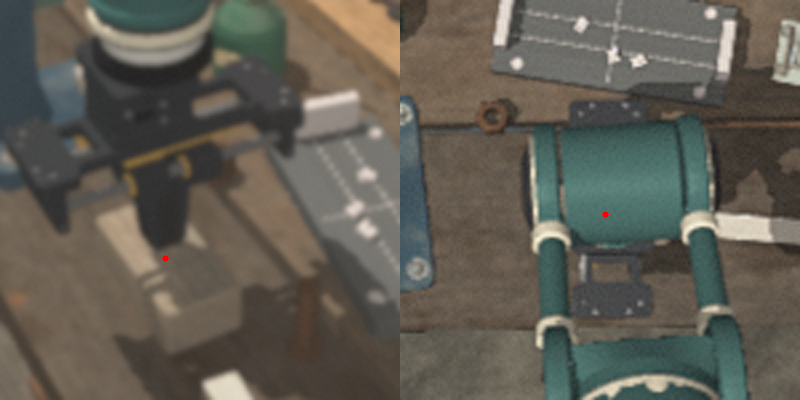

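```bash
python3 - <<'E'
from h import *
C=-CAL["side"]["R"].T@CAL["side"]["t"]; print("cam",C)
for z in(.017,.03,.036,.043,.05,.06): print(z,proj("side",[.455,.0468,z]).round(1))
robot.ungrasp(); print(robot.current_opening(),robot.current_time(),robot.current_contact_force(),robot.current_position())
im=vision.get_image("side")
x,y=220,160
p=robot.current_position()
im=cv2.resize(im[y:y+150,x:x+150],(600,600),interpolation=cv2.INTER_CUBIC)
for s,col in ((-.044,(255,0,0)),(.044,(0,255,0))):
  for z in (-.019,0):
    q=proj("side",p+[s,0,z])[0]; cv2.circle(im,tuple(np.int32((q-[x,y]+.5)*4)),3,col,-1)
cv2.imwrite("pics/g3.png",im[:,:,::-1])
E
```

```text
cam [ 0.19699186 -0.52350696  0.60548778]
0.017 [[291.9 263.8]]
0.03 [[291.6 258.8]]
0.036 [[291.5 256.5]]
0.043 [[291.4 253.8]]
0.05 [[291.2 251. ]]
0.06 [[291. 247.]]
0.08828762204470099 11.2833 [ 0.22170361  0.51344816 -0.24524805] [0.45508279 0.0467953  0.03599621]
```

View pics/g3.png

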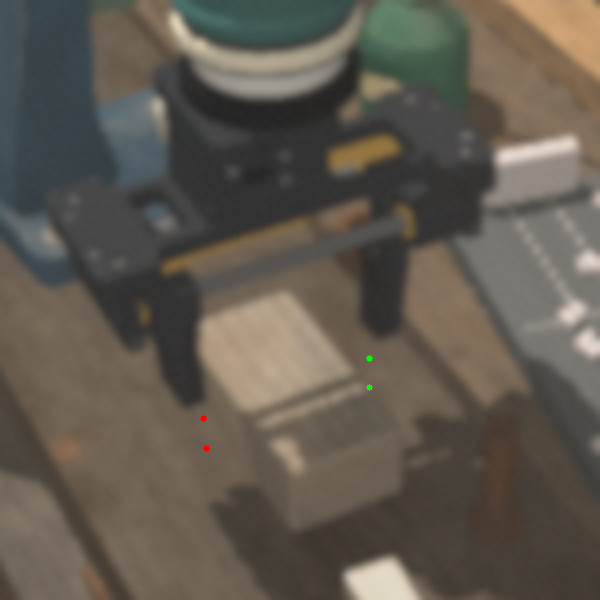

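The fingertips in the picture end at about z = 47 mm. They should be at 17 mm for the reported pose, so the real tool is roughly 30 mm shorter or higher than reported. I'll measure it by gently touching the bench with the fingers straddling the block.

```bash
python3 - <<'E'
from h import *
p=robot.current_position()
r=robot.move_linear([*BLOCK[:2],-.015],rate=.03,max_force=6)
print(r,robot.current_time(),robot.current_position(),robot.current_contact_force(),robot.current_ee_rot())
im=vision.get_image("side")
x,y=220,160
im=cv2.resize(im[y:y+150,x:x+150],(600,600),interpolation=cv2.INTER_CUBIC)
cv2.imwrite("pics/g4.png",im[:,:,::-1])
E
```

```text
False 13.1833 [ 0.45529316  0.04680917 -0.01481121] [-0.59594956 -0.3341857  -0.45416123] [2.22822521e+00 2.21422840e+00 4.71022614e-04]
```

View pics/g4.png

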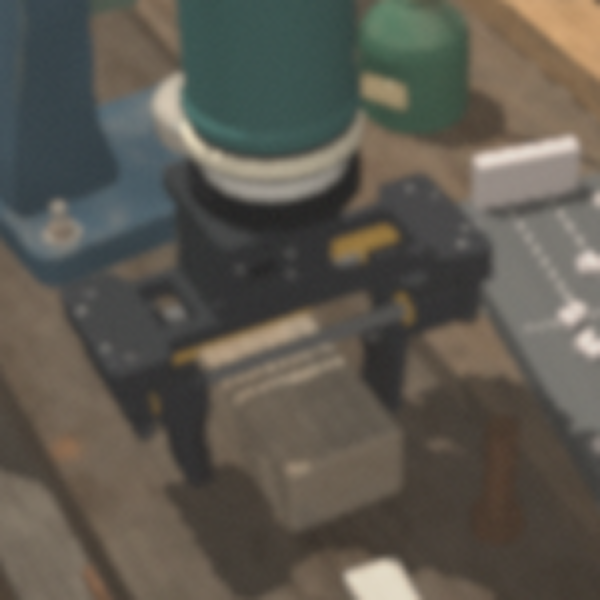

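```bash
python3 - <<'E'
from h import *
r=robot.move_linear([*BLOCK[:2],-.035],rate=.02,max_force=6)
print(r,robot.current_time(),robot.current_position(),robot.current_contact_force(),robot.current_qpos())
E
```

```text
True 13.6083 [ 0.45535459  0.04681651 -0.01735528] [-0.05337516 -0.65758816  3.50430708] [ 4.80316374e-02  1.46526370e-01  2.25147493e+00 -2.07824999e-06
  7.43386336e-01  5.43388156e-02]
```

```bash
python3 - <<'E'
from h import *
robot.move_linear([*BLOCK[:2],0.0],rate=.06)
robot.gripper_close()
print(robot.current_time(),robot.current_opening(),robot.current_position(),robot.current_contact_force())
robot.move_linear([*BLOCK[:2],0.07],rate=.12)
print(robot.current_time(),robot.current_opening(),robot.current_position(),robot.current_contact_force())
o=[]
for c,(x,y) in (("side",(230,160)),("top",(270,180))):
    im=vision.get_image(c)[y:y+150,x:x+150].copy(); o.append(cv2.resize(im,(400,400),interpolation=cv2.INTER_CUBIC))
cv2.imwrite("pics/g5.png",np.hstack(o)[:,:,::-1])
E
```

```text
14.5917 0.05978011294348098 [ 4.55171140e-01  4.67891432e-02 -1.29288612e-04] [ 1.09239328  0.13405814 -1.34793538]
15.325 0.06015717467835387 [0.45430534 0.04676925 0.06935163] [-0.34289534  0.84352544 -2.62289571]
```

View pics/g5.png

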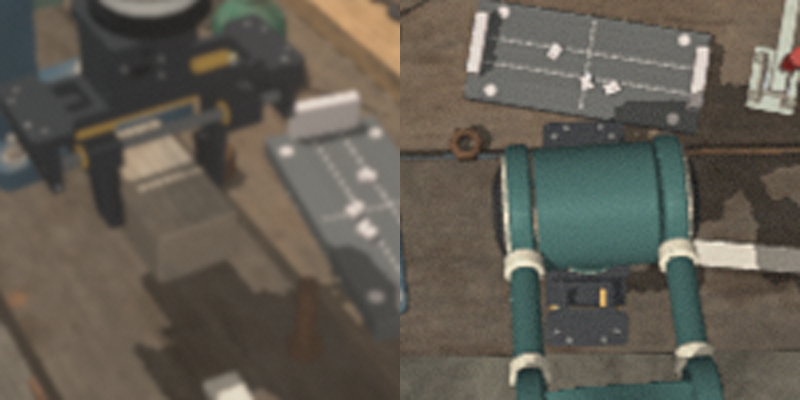

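```bash
python3 - <<'E'
from fit import *
ims={c:vision.get_image(c) for c in("side","top")}
p=robot.current_position(); print(p)
M={"b":[(rect(.06,.12,p[2]+.043),0)]}
for dz in(-.004,0,.004):
    M={"b":[(rect(.06,.12,p[2]+.043+dz),0)]}
    print(dz,fit("b",ims,(p[0],p[1],-.006),("side",),models=M))
im=ims["side"][100:300,260:500].copy(); im=cv2.resize(im,None,fx=3,fy=3)
for z,col in((0,(255,0,0)),(.04,(0,255,0)),(.08,(0,0,255))):
  for y in (-.2,-.1,.03,.1,.2):
    # top edge: pixel col for y at that z on board edge row 162ish
    u=323-(y-.09)*420; 
    X=ray("top",u,162-(323-u)*.02*0,z); q=proj("side",X)[0]; print(z,y,X.round(3),q.round(0)) if y==.03 else 0
    cv2.circle(im,tuple(np.int32((q-[260,100])*3)),3,col,-1)
cv2.imwrite("pics/b.png",im[:,:,::-1])
cv2.imwrite("pics/bt.png",cv2.resize(ims["top"][70:200,270:470,::-1],None,fx=4,fy=4))
E
```

```text
[0.45411821 0.04675057 0.0689152 ]
-0.004 (array([ 0.4531302 ,  0.04139354, -0.03938969]), np.float64(-15.940963614728146))
0 (array([ 0.45157164,  0.06011665, -0.01871766]), np.float64(-18.450485592648764))
0.004 (array([ 0.44927029,  0.05407478, -0.01474186]), np.float64(-18.474266823645966))
0 0.03 [0.746 0.008 0.   ] [422. 235.]
0.04 0.03 [0.735 0.01  0.04 ] [420. 221.]
0.08 0.03 [0.724 0.013 0.08 ] [418. 207.]
```

View pics/b.png

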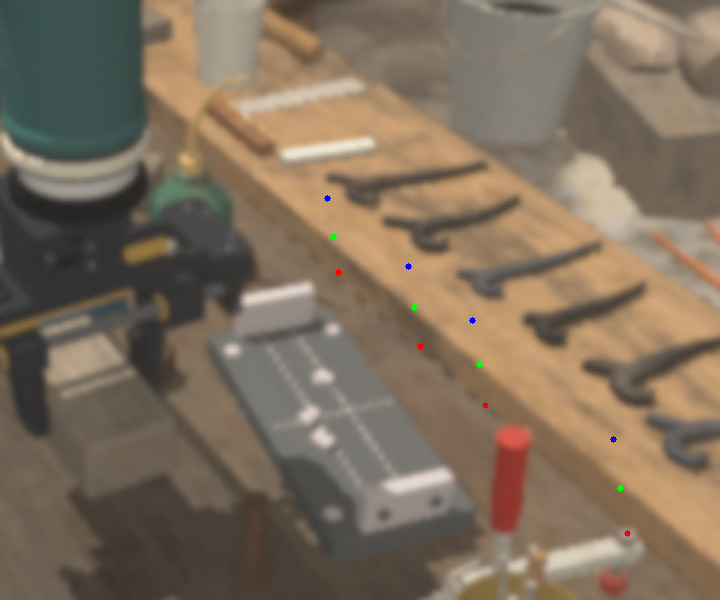

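View pics/bt.png

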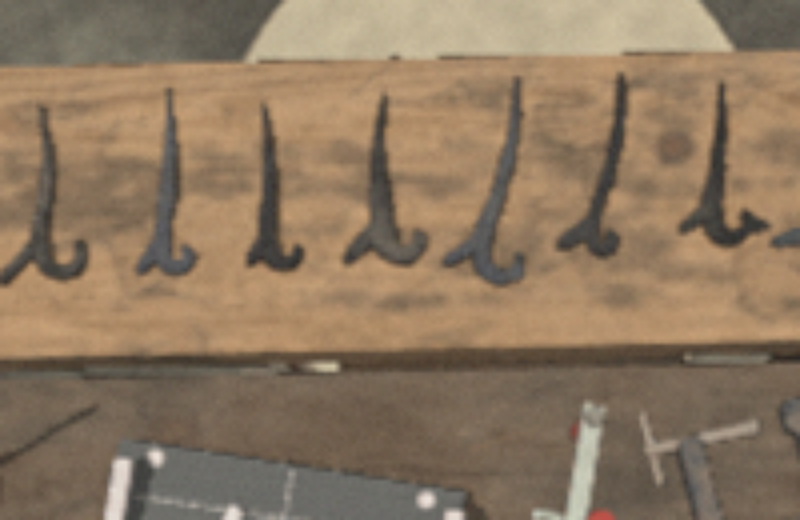

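The back beam's near face is at x ≈ 0.74 and it is about 40 mm tall. The block is held at 60 mm opening, with its underside equal to the reported z. Next is the sweep.

```bash
python3 - <<'E'
from h import *
o=down(JIG[2])
robot.move_linear([.456,.047,.09],rate=.15)
robot.move_linear(j2w(.053,0,.09),o,rate=.2)
print(robot.current_time(),robot.current_position(),w2j(robot.current_position()))
im=vision.get_image("side"); cv2.imwrite("pics/s1.png",cv2.resize(im[130:330,230:470,::-1],None,fx=3,fy=3))
im=vision.get_image("top"); cv2.imwrite("pics/s1t.png",cv2.resize(im[150:290,260:460,::-1],None,fx=3,fy=3))
E
```

```text
17.0917 [0.6806141  0.02498928 0.08933877] [ 0.05187471 -0.00012045]
```

View pics/s1.png

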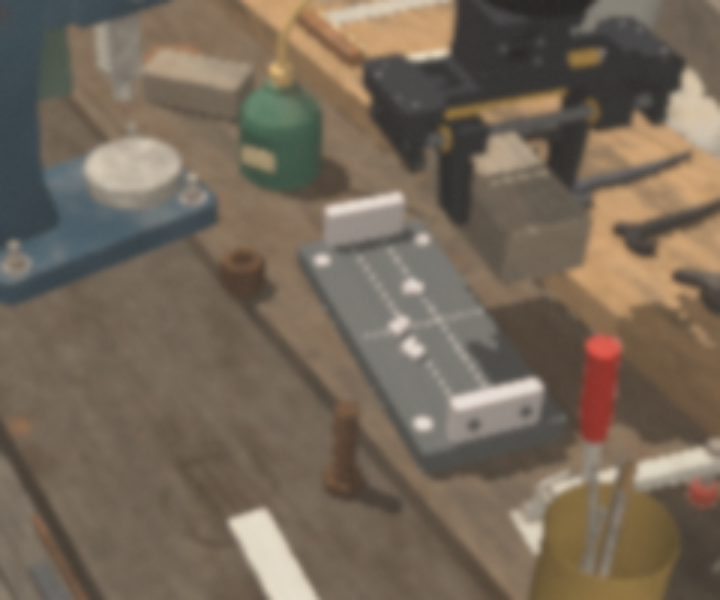

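View pics/s1t.png

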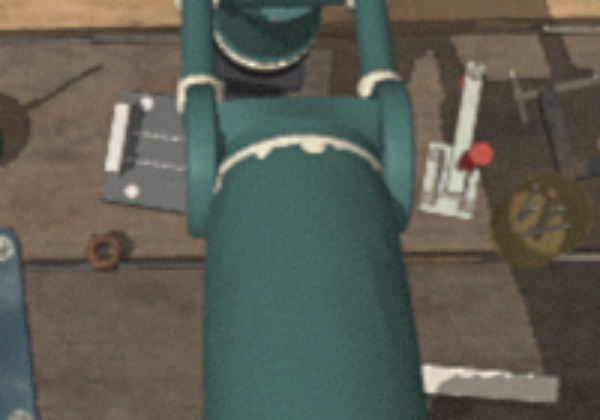

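```bash
python3 - <<'E'
from h import *
for l,a in (("nr bot",(-.03,-.06,.089)),("nr top",(-.03,-.06,.132)),("far r bot",(.03,-.06,.089)),("far r top",(.03,-.06,.132))):
    q=proj("side",np.array(j2w(.0519+a[0],a[1],a[2])))[0]; print(l,((q-[230,130])*3).round(0))
E
```

```text
nr bot [501. 291.]
nr top [510. 235.]
far r bot [586. 272.]
far r top [597. 217.]
```

```bash
python3 - <<'E'
from h import *
im=cv2.imread("pics/s1.png"); im0=im.copy()
im=im0[80:320,400:640]; im=cv2.resize(im,None,fx=2.5,fy=2.5,interpolation=cv2.INTER_CUBIC)
P=[(a,b,c) for c in(.089,.132) for a,b in((-.03,-.06),(.03,-.06),(.03,.06),(-.03,.06))]
q=np.array([proj("side",np.array(j2w(.0519+a[0],a[1],a[2])))[0] for a in P]); q=(((q-[230,130]+.5)*3)-[400,80])*2.5
for i in range(4):
  for j,k in((i,(i+1)%4),(i+4,(i+1)%4+4),(i,i+4)): cv2.line(im,tuple(np.int32(q[j])),tuple(np.int32(q[k])),(0,0,255),1)
cv2.imwrite("pics/s1o.png",im)
E
```

View pics/s1o.png

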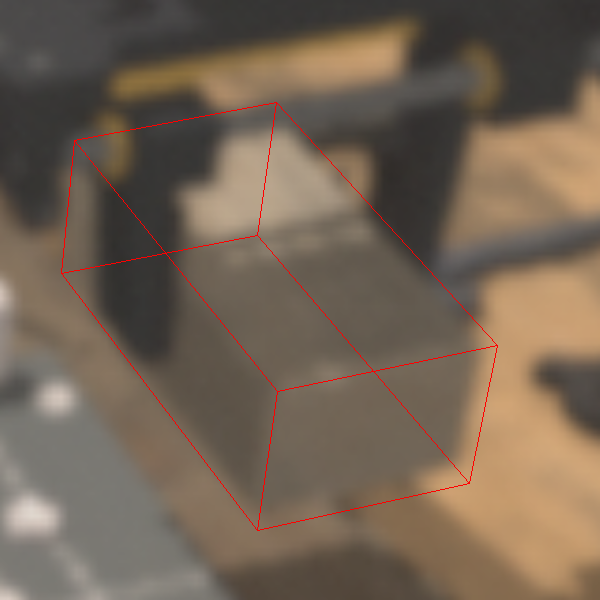

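The held block is within about 6 mm of where I predicted, well inside the sweep margin. Now lower it and sweep.

```bash
python3 - <<'E'
from h import *
r=robot.move_linear(j2w(.053,0,.0225),rate=.1,max_force=8)
print(r,robot.current_time(),robot.current_position(),robot.current_contact_force())
im=vision.get_image("side"); cv2.imwrite("pics/s2.png",cv2.resize(im[130:330,230:470,::-1],None,fx=3,fy=3))
E
```

```text
True 17.875 [0.6793817  0.02482157 0.01986145] [ 0.69883723 -1.10046553  4.94343394]
```

View pics/s2.png

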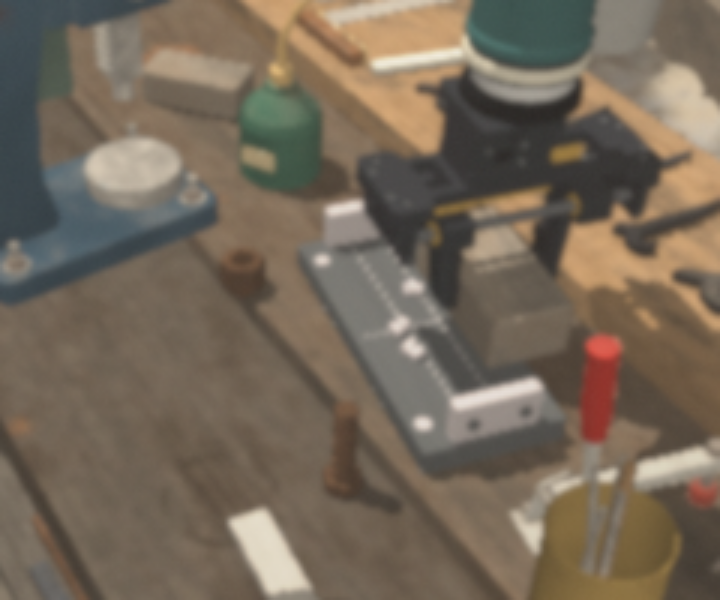

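```bash
python3 - <<'E'
from h import *
robot.move_linear(j2w(.053,0,.0235),rate=.05); print(robot.current_position(),robot.current_contact_force())
r=robot.move_linear(j2w(.015,0,.0235),rate=.07,max_force=25); print(r,robot.current_time(),robot.current_position(),robot.current_contact_force())
im=vision.get_image("side"); cv2.imwrite("pics/s3.png",cv2.resize(im[130:330,230:470,::-1],None,fx=3,fy=3))
E
```

```text
[0.68143601 0.02490795 0.02291394] [-0.50768604 -0.0607276  -1.74241939]
False 18.9 [0.64452174 0.031759   0.02383242] [ 0.01401574  0.42684463 -2.83351265]
```

View pics/s3.png

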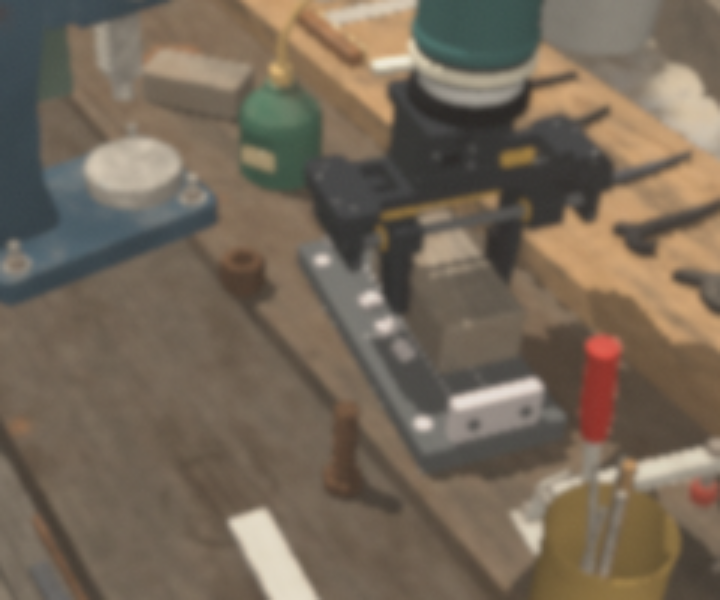

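```bash
python3 - <<'E'
from h import *
r=robot.move_linear(j2w(-.057,0,.0228),rate=.07,max_force=25); print(r,robot.current_time(),robot.current_position(),robot.current_contact_force())
im=vision.get_image("side"); cv2.imwrite("pics/s4.png",cv2.resize(im[130:330,230:470,::-1],None,fx=3,fy=3))
E
```

```text
False 20.125 [0.57420451 0.04455848 0.02305021] [-0.66400026 -0.6457257  -2.72750113]
```

View pics/s4.png

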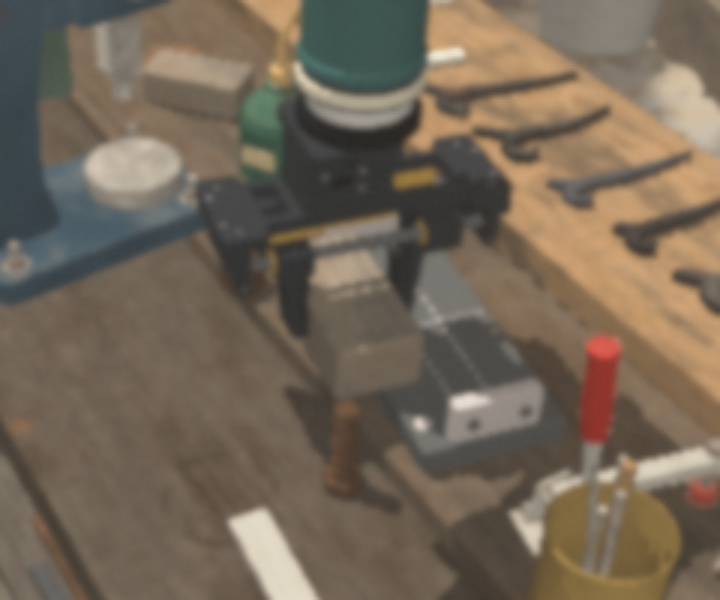

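```bash
python3 - <<'E'
from h import *
robot.move_linear(j2w(-.057,0,.09),rate=.15)
robot.move_linear([.4551,.0468,.09],down(BLOCK[2]),rate=.2)
print(robot.current_time(),robot.current_position(),robot.current_opening())
im=vision.get_image("side"); cv2.imwrite("pics/s5.png",cv2.resize(im[130:330,230:470,::-1],None,fx=3,fy=3))
im=vision.get_image("top"); cv2.imwrite("pics/s5t.png",cv2.resize(im[150:290,260:460,::-1],None,fx=4,fy=4))
E
```

```text
21.5167 [0.45603976 0.04681478 0.0900495 ] 0.05979134409298498
```

View pics/s5.png

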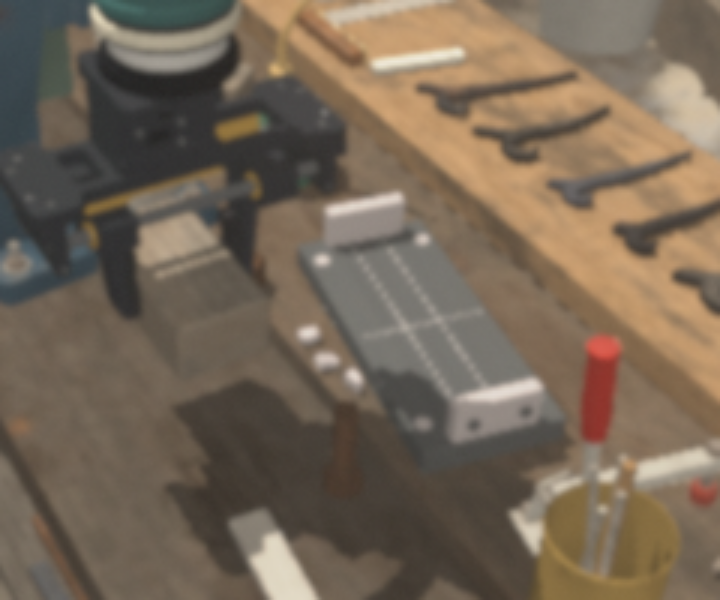

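View pics/s5t.png

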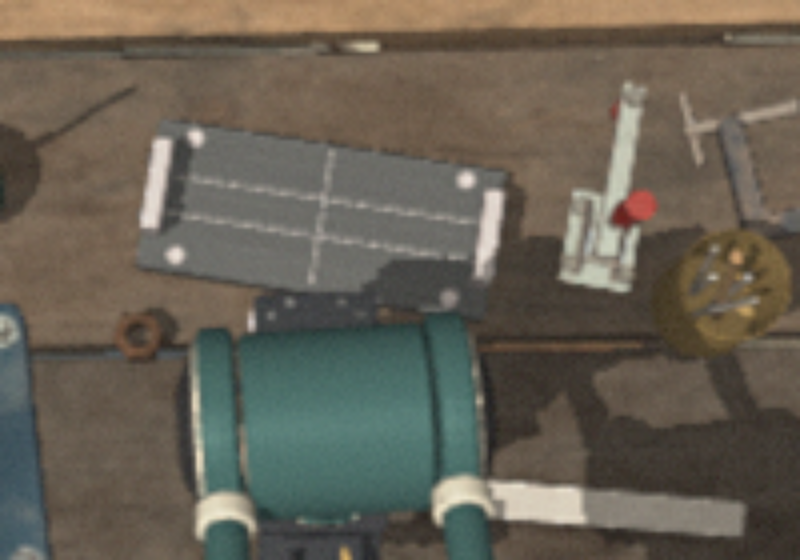

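```bash
python3 - <<'E'
from h import *
robot.move_linear([.4551,.0468,.012],rate=.12)
r=robot.move_linear([.4551,.0468,-.004],rate=.03,max_force=4); print(r,robot.current_time(),robot.current_position(),robot.current_contact_force())
robot.ungrasp()
robot.move_linear([.4551,.0468,.06],rate=.15)
robot.move_ptp([*BAR[:2],.06],down(BAR[2])); print(robot.current_time(),robot.current_position())
robot.move_linear([*BAR[:2],0.0],rate=.12)
r=robot.move_linear([*BAR[:2],-.025],rate=.025,max_force=4)
print(r,robot.current_time(),robot.current_position(),robot.current_contact_force())
im=vision.get_image("side"); cv2.imwrite("pics/b1.png",cv2.resize(im[200:400,220:460,::-1],None,fx=3,fy=3))
E
```

```text
True 22.875 [ 4.55593650e-01  4.68154216e-02 -4.54476211e-04] [-9.58565589e-01 -3.58988243e-04  4.05571545e+00]
24.8 [ 0.43644495 -0.14112515  0.05904145]
True 26.15 [ 0.4371235  -0.14185175 -0.01733416] [-2.04385301 -0.14263801  6.83892369]
```

View pics/b1.png

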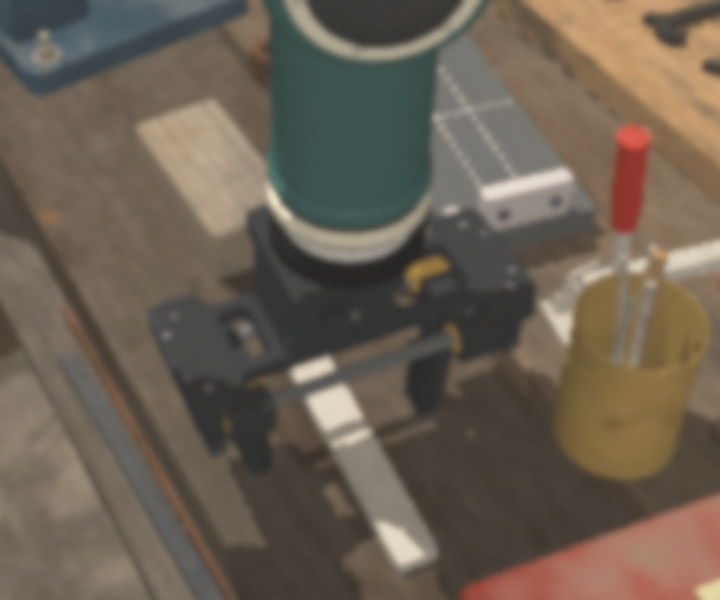

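```bash
python3 - <<'E'
from h import *
robot.move_linear([*BAR[:2],-.0158],rate=.03); print(robot.current_position())
robot.gripper_close(); print(robot.current_time(),robot.current_opening(),robot.current_position(),robot.current_contact_force())
robot.move_linear([*BAR[:2],.03],rate=.1); print(robot.current_opening())
robot.move_linear([*BAR[:2],.16],rate=.2)
robot.move_linear([.45,.03,.16],down(JIG[2]),rate=.2)
print(robot.current_time(),robot.current_opening(),robot.current_position(),robot.current_contact_force(),robot.current_torque())
im=vision.get_image("side"); cv2.imwrite("pics/b2.png",im[:,:,::-1])
im=vision.get_image("top"); cv2.imwrite("pics/b2t.png",cv2.resize(im[170:320,240:440,::-1],None,fx=4,fy=4))
E
```

```text
[ 0.43708931 -0.14178217 -0.01600722]
27.4417 0.023763886569081273 [ 0.43740275 -0.14184301 -0.0157489 ] [ 0.25717159 -0.11634661 -1.0200635 ]
0.023448785146033584
29.8583 0.023158920872449702 [0.44950191 0.02951603 0.15931701] [-0.8139165  -0.19901984 -3.15712282] [-0.09278881  0.07071388  0.05286972]
```

View pics/b2.png

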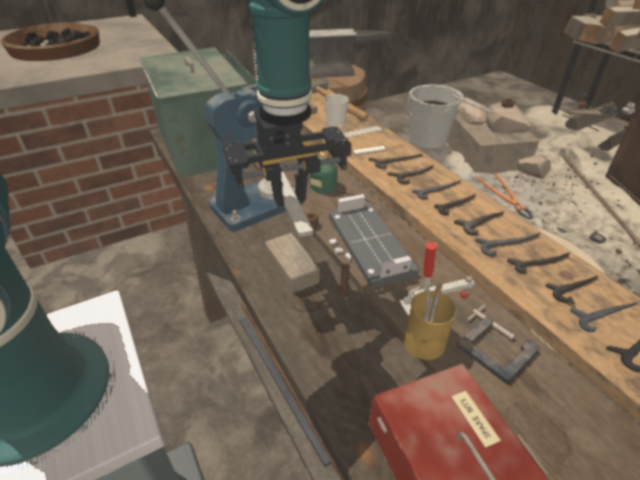

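View pics/b2t.png

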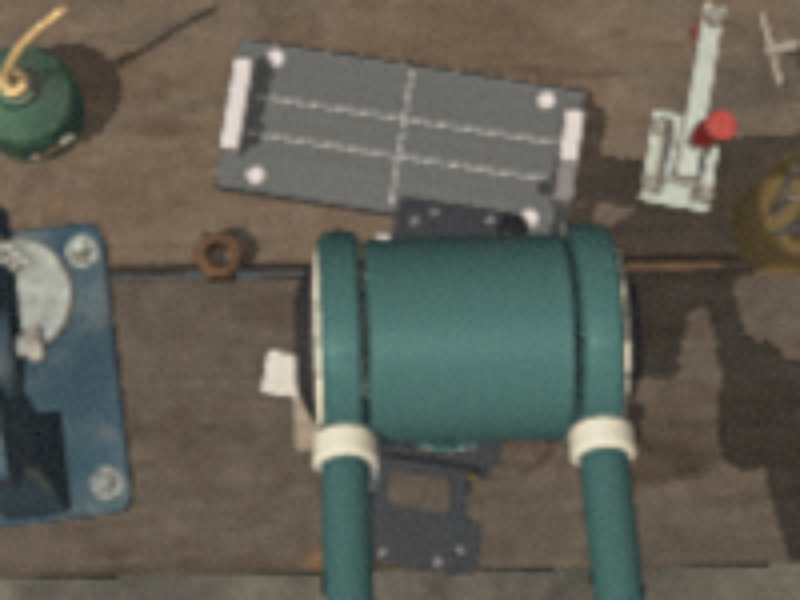

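```bash
cat >> h.py <<'E'
def overlay(c,J,zb,dims,box,out,f=4,ims=None):
    im=vision.get_image(c) if ims is None else ims
    x,y,w,h=box; im=cv2.resize(im[y:y+h,x:x+w],None,fx=f,fy=f,interpolation=cv2.INTER_CUBIC)
    raw=im.copy(); a,b,d=[v/2 for v in dims]
    P=[(i,j,zb+k) for k in (0,dims[2]) for i,j in((-a,-b),(a,-b),(a,b),(-a,b))]
    q=np.array([proj(c,np.array(j2w(*p,J=J)))[0] for p in P]); q=(q-[x,y]+.5)*f
    for i in range(4):
        for j,k in((i,(i+1)%4),(i+4,(i+1)%4+4),(i,i+4)): cv2.line(im,tuple(np.int32(q[j])),tuple(np.int32(q[k])),(255,0,0),1)
    cv2.imwrite(out,np.hstack([raw,im])[:,:,::-1])
E
python3 - <<'E'
from h import *
p=robot.current_position()
J=[p[0],p[1],JIG[2]]
overlay("side",J,p[2]+.0158,(.024,.185,.008),(250,140,80,120),"pics/o1.png",5)
overlay("top",J,p[2]+.0158,(.024,.185,.008),(295,245,100,40),"pics/o1t.png",4)
E
```

```text
(no output)
```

View pics/o1.png

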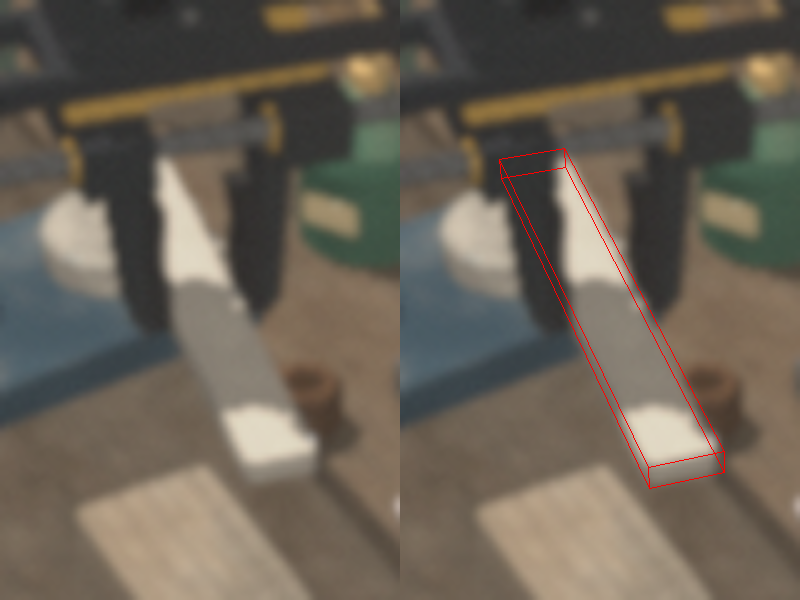

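View pics/o1t.png

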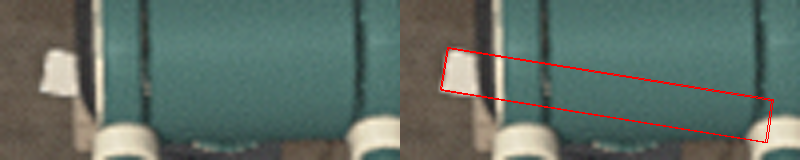

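```bash
python3 - <<'E'
from fit import *
o=down(JIG[2])
robot.move_linear(j2w(0,0,.16),o,rate=.2)
robot.move_linear(j2w(0,0,.065),o,rate=.15)
robot.sleep(.3)
p=robot.current_position(); print(robot.current_time(),p,w2j(p),robot.current_opening(),(Ro.from_rotvec(robot.current_ee_rot()).as_matrix()).round(4))
ims={c:vision.get_image(c) for c in("side","top")}
import pickle; pickle.dump((p,ims),open("m2.pkl","wb"))
J=[p[0],p[1],JIG[2]]
overlay("side",J,p[2]+.0158,(.024,.185,.008),(325,150,90,130),"pics/o2.png",4,ims["side"])
overlay("top",J,p[2]+.0158,(.024,.185,.008),(285,165,120,80),"pics/o2t.png",3,ims["top"])
for dz in(-.003,0,.003):
    print(fit("b",ims,J,models={"b":[(rect(.024,.185,p[2]+.0238+dz),0)]},cams=("side",)))
E
```

```text
32.1917 [0.63041295 0.03442727 0.06613437] [0.00079492 0.00017245] 0.023497054478598744 [[ 1.791e-01  9.838e-01  1.900e-03]
 [ 9.838e-01 -1.791e-01  0.000e+00]
 [ 4.000e-04  1.900e-03 -1.000e+00]]
(array([ 0.6309713 ,  0.03634847, -0.18739875]), np.float64(-28.185489394976116))
(array([ 0.62855976,  0.03354359, -0.18659167]), np.float64(-28.617049143528007))
(array([ 0.62598547,  0.03111511, -0.18121536]), np.float64(-28.969977040119055))
```

View pics/o2.png

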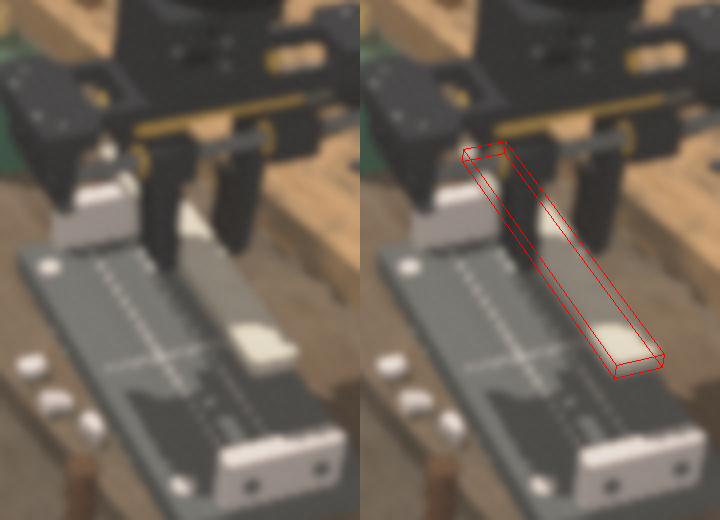

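View pics/o2t.png

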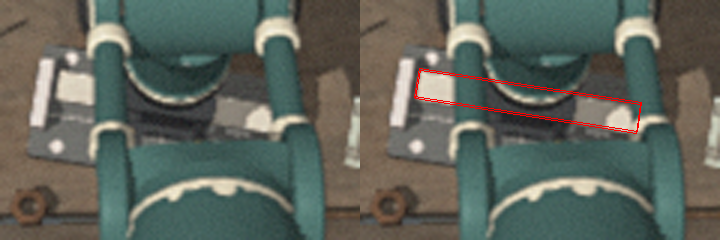

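```bash
python3 - <<'E'
from h import *
import pickle
p,ims=pickle.load(open("m2.pkl","rb"))
J=[p[0],p[1],JIG[2]]
overlay("top",J,p[2]+.0158,(.024,.185,.008),(290,180,30,25),"pics/e1.png",13,ims["top"])
overlay("top",J,p[2]+.0158,(.024,.185,.008),(350,188,32,25),"pics/e2.png",12,ims["top"])
overlay("side",J,p[2]+.0158,(.024,.185,.008),(370,220,40,40),"pics/e3.png",9,ims["side"])
a=[cv2.imread(f"pics/e{i}.png") for i in(1,2)]; w=min(x.shape[1] for x in a)
cv2.imwrite("pics/e12.png",np.vstack([x[:300,:w] for x in a]))
E
```

```text
(no output)
```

View pics/e12.png

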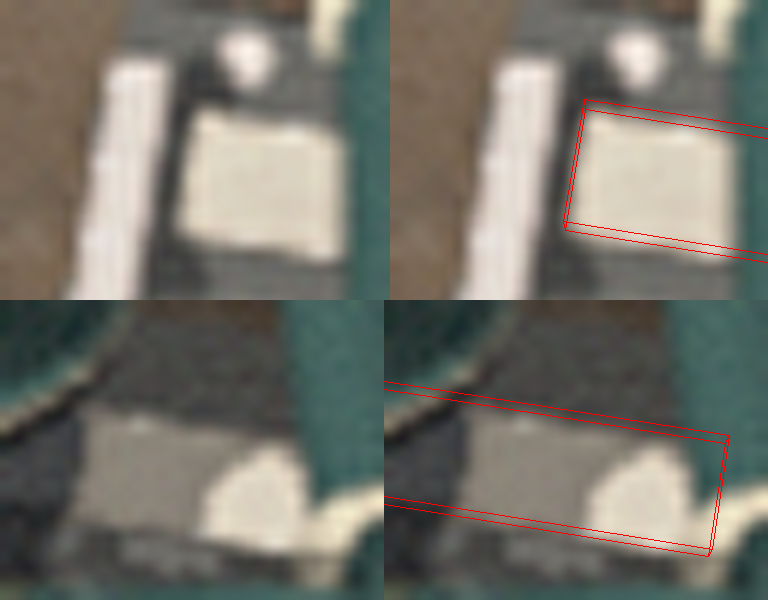

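View pics/e3.png

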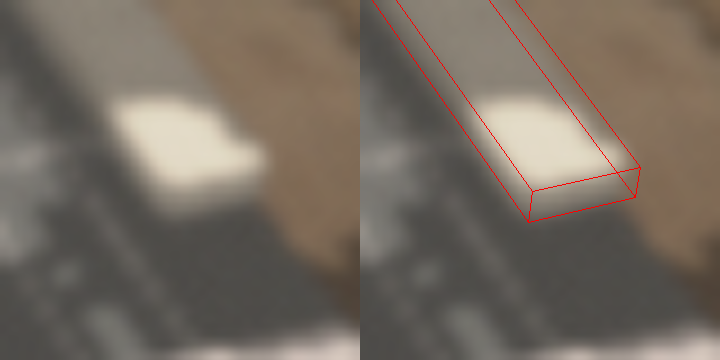

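```bash
cat > fit2.py <<'E'
from h import *
from scipy.optimize import minimize
from scipy.ndimage import map_coordinates
# segments: (cam, a, b) local coords with z rel to bar bottom
a=.012; e=.0925
SEG=[("top",(-a,.07,.008),(-a,.09,.008)),("top",(a,.07,.008),(a,.09,.008)),("top",(-a*.85,e,.008),(a*.85,e,.008)),
 ("top",(a,-.06,.008),(a,-.02,.008)),("top",(-a,-.07,.008),(-a,-.02,.008)),
 ("side",(-a,-.088,.008),(-a,-.02,.008)),("side",(a,-.088,.008),(a,-.01,.008)),("side",(-a*.85,-e,0),(a*.85,-e,0)),("side",(-a,-.088,0),(-a,-.03,0))]
def fitbar(ims,p0,zb,cams=("top","side"),freez=False,sig=1.0):
    G={}
    for c in cams:
        g=cv2.GaussianBlur(ims[c].astype(np.float32),(0,0),sig).mean(2)
        G[c]=(cv2.Sobel(g,cv2.CV_32F,1,0),cv2.Sobel(g,cv2.CV_32F,0,1))
    def cost(p):
        z=zb+(p[3] if freez else 0); tot=0
        for c,s,t in SEG:
            if c not in cams: continue
            s,t=np.array(s),np.array(t); P=np.array([j2w(*(s+(t-s)*f+[0,0,z]),J=p[:3]) for f in np.linspace(0,1,25)])
            q=proj(c,P); d=q[-1]-q[0]; L=np.linalg.norm(d); n=np.array([-d[1],d[0]])/L
            gx=map_coordinates(G[c][0],[q[:,1],q[:,0]],order=1); gy=map_coordinates(G[c][1],[q[:,1],q[:,0]],order=1)
            tot-=abs((gx*n[0]+gy*n[1]).mean())*min(L,12)
        return tot/100
    best=None
    for dx in np.arange(-.004,.0041,.001):
      for dy in np.arange(-.005,.0051,.001):
        q=np.r_[p0,0]+[dx,dy,0,0]; v=cost(q)
        if best is None or v<best[0]: best=(v,q)
    n=4 if freez else 3; x0=best[1][:n]
    sim=np.vstack([x0]+[x0+np.eye(n)[i]*[.0015,.0015,.01,.0015][i] for i in range(n)])
    r=minimize(cost,x0,method="Nelder-Mead",options=dict(initial_simplex=sim,xatol=1e-5,fatol=1e-5))
    return r.x,r.fun
E
python3 - <<'E'
from fit2 import *
import pickle
p,ims=pickle.load(open("m2.pkl","rb")); J=np.array([p[0],p[1],JIG[2]])
JT=np.array([.6297,.0339,-.1805]); JS=np.array([.6293,.0357,-.1786])
for cams,fz in ((("top",),0),(("side",),0),(("top","side"),0),(("top","side"),1)):
    x,f=fitbar(ims,J,p[2]+.0158,cams,fz); R={"top":JT,"side":JS}[cams[0]] if len(cams)==1 else JIG
    print(cams,x.round(4),round(f,2),"rel to jig mm",(w2j(x,R)*1000).round(1),"yaw",round(x[2]-R[2],4))
print("robot",w2j(p)*1000)
# jig refit now
E
```

```text
('top',) [ 0.6282  0.0326 -0.1744] -82.54 rel to jig mm [-1.2 -1.6] yaw 0.0061
('side',) [ 0.6305  0.0417 -0.1707] -51.77 rel to jig mm [0.1 6.2] yaw 0.0079
('top', 'side') [ 0.6284  0.0332 -0.1731] -127.43 rel to jig mm [-0.9 -1.4] yaw 0.007
('top', 'side') [ 0.626   0.0326 -0.1832  0.0068] -132.63 rel to jig mm [-3.2 -2.4] yaw -0.0031
robot [0.79491822 0.1724518 ]
```

```bash
python3 - <<'E'
from fit2 import *
import pickle
o=down(JIG[2])
r=robot.move_linear(j2w(.0003,.001,.0145),o,rate=.05,max_force=10); print(r)
robot.sleep(.5)
p=robot.current_position(); print(robot.current_time(),p,w2j(p)*1000,robot.current_opening(),robot.current_contact_force())
ims={c:vision.get_image(c) for c in("side","top")}; pickle.dump((p,ims),open("m3.pkl","wb"))
J=np.array([p[0],p[1],JIG[2]])
JT=np.array([.6297,.0339,-.1805]); JS=np.array([.6293,.0357,-.1786])
for cams,fz in ((("top",),0),(("side",),0),(("top","side"),0),(("top","side"),1)):
    x,f=fitbar(ims,J,p[2]+.0158,cams,fz); R={"top":JT,"side":JS}[cams[0]] if len(cams)==1 else JIG
    print(cams,x.round(4),round(f,2),"rel",(w2j(x,R)*1000).round(1),round(x[2]-R[2],4))
B=(.024,.185,.008)
overlay("top",J,p[2]+.0158,B,(290,180,30,25),"pics/e1.png",13,ims["top"])
overlay("top",J,p[2]+.0158,B,(350,188,32,25),"pics/e2.png",12,ims["top"])
a=[cv2.imread(f"pics/e{i}.png") for i in(1,2)]; w=min(x.shape[1] for x in a)
cv2.imwrite("pics/f12.png",np.vstack([x[:300,:w] for x in a]))
overlay("side",J,p[2]+.0158,B,(325,170,100,120),"pics/f3.png",4,ims["side"])
E
```

```text
False
33.95 [0.63010913 0.03535038 0.0145669 ] [0.33065696 1.02621107] 0.02343657684706048 [-0.00697934  0.69248503 -2.02320281]
('top',) [ 0.6294  0.0342 -0.1592] -77.29 rel [-0.3  0.2] 0.0213
('side',) [ 0.6298  0.0328 -0.1965] -55.88 rel [ 1.  -2.8] -0.0179
('top', 'side') [ 0.6288  0.0339 -0.1676] -131.0 rel [-0.7 -0.7] 0.0125
('top', 'side') [ 0.6295  0.0344 -0.1644 -0.0018] -132.46 rel [-0.1 -0. ] 0.0157
```

View pics/f12.png

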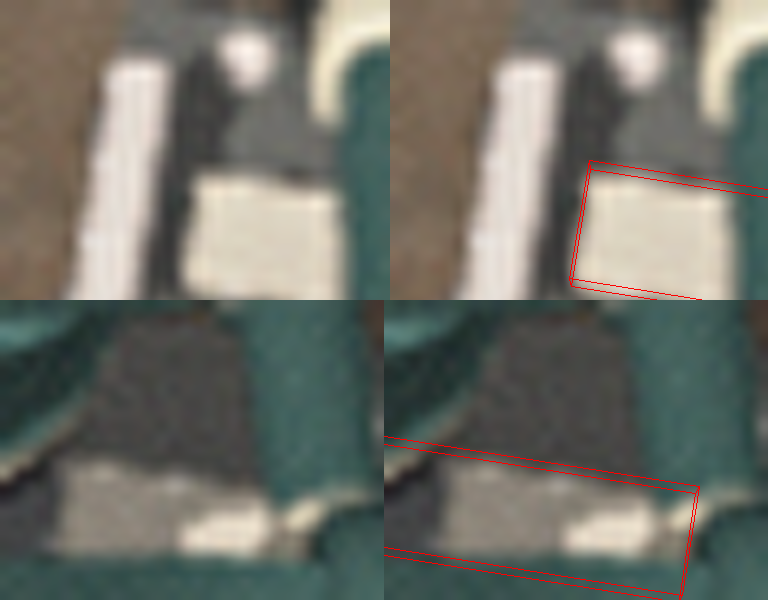

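View pics/f3.png

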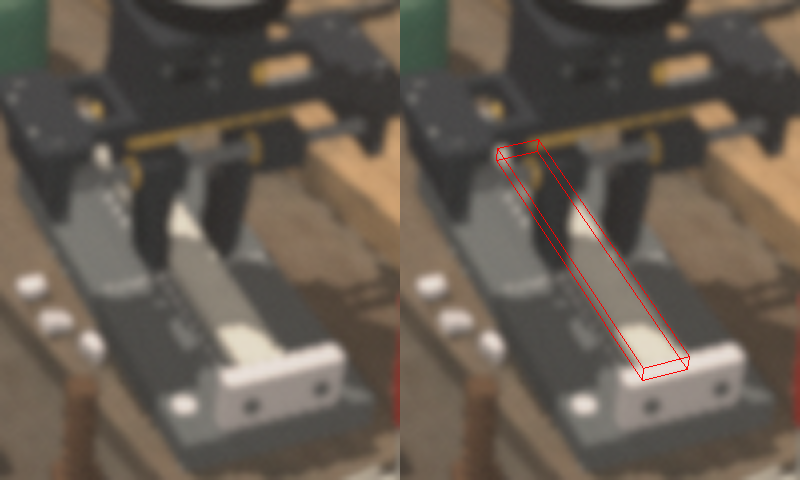

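```bash
python3 - <<'E'
import fit2; from fit2 import *
import pickle
p,ims=pickle.load(open("m3.pkl","rb"))
JT=np.array([.6297,.0339,-.1805]); JS=np.array([.6293,.0357,-.1786])
from scipy.ndimage import map_coordinates
def edge(c,s,t,J,zb):
    g=cv2.GaussianBlur(ims[c].astype(np.float32),(0,0),.8).mean(2)
    s,t=np.array(s),np.array(t); P=np.array([j2w(*(s+(t-s)*f+[0,0,zb]),J=J) for f in np.linspace(0,1,20)]); q=proj(c,P)
    d=q[-1]-q[0]; n=np.array([-d[1],d[0]])/np.linalg.norm(d); off=np.arange(-5,5.01,.25)
    prof=np.array([map_coordinates(g,[q[:,1]+o*n[1],q[:,0]+o*n[0]],order=3).mean() for o in off])
    gr=np.gradient(prof); k=np.argsort(-abs(gr))[0]; return off[k],gr[k].round(1),n.round(2)
J=np.array([p[0],p[1],JIG[2]]); zb=p[2]+.0158; a,e=.012,.0925
for nm,c,s,t in (("L far edge","top",(a,.065,.008),(a,.088,.008)),("L near edge","top",(-a,.065,.008),(-a,.088,.008)),("L end","top",(-.009,e,.008),(.009,e,.008)),("R far edge","top",(a,-.06,.008),(a,-.03,.008)),
  ("near long","side",(-a,-.08,.008),(-a,-.01,.008)),("far long","side",(a,-.08,.008),(a,-.02,.008))):
    print(nm,edge(c,s,t,J,zb))
print("JIG stops/edges")
for nm,c,s,t in (("far plate","top",(.05,-.1,.02),(.05,.1,.02)),("Lend stop inner","top",(-.025,.1015,.05),(.025,.1015,.05)),("scribe","top",(.0125,-.05,.02),(.0125,-.02,.02)),("L stop outer","top",(-.025,.1135,.05),(.025,.1135,.05)),("near plate L","top",(-.05,.06,.02),(-.05,.11,.02)),("near plate","side",(-.05,-.1,.02),(-.05,.0,.02)),("Rstop outer bot","side",(-.025,-.1135,.05),(.025,-.1135,.05))):
    print(nm,edge(c,s,t,JIG,0))
E
```

```text
L far edge (np.float64(-1.0), np.float32(-11.3), array([ 0.16, -0.99]))
L near edge (np.float64(-0.75), np.float32(8.5), array([ 0.16, -0.99]))
L end (np.float64(-3.25), np.float32(-14.8), array([0.99, 0.17]))
R far edge (np.float64(-0.75), np.float32(-4.1), array([ 0.16, -0.99]))
near long (np.float64(-1.0), np.float32(4.2), array([ 0.83, -0.55]))
far long (np.float64(-1.0), np.float32(-4.8), array([ 0.82, -0.57]))
JIG stops/edges
far plate (np.float64(-5.0), np.float32(1.0), array([ 0.16, -0.99]))
Lend stop inner (np.float64(0.25), np.float32(-14.6), array([0.99, 0.17]))
scribe (np.float64(0.5), np.float32(-3.7), array([ 0.16, -0.99]))
L stop outer (np.float64(5.0), np.float32(-14.7), array([0.99, 0.17]))
near plate L (np.float64(0.25), np.float32(4.2), array([ 0.16, -0.99]))
near plate (np.float64(-4.5), np.float32(-3.7), array([ 0.86, -0.51]))
Rstop outer bot (np.float64(-0.25), np.float32(-6.2), array([0.24, 0.97]))
```

Both cameras agree the bar sits about 1.8 mm toward the near side of where the robot reports it. I'll correct that and recheck.

```bash
python3 - <<'E'
from h import *
import pickle
from scipy.ndimage import map_coordinates
o=down(JIG[2])
r=robot.move_linear(j2w(.0018,.0003,.0143),o,rate=.02,max_force=10); robot.sleep(.5)
p=robot.current_position(); print(r,robot.current_time(),p,w2j(p)*1000,robot.current_opening(),robot.current_contact_force(),Ro.from_rotvec(robot.current_ee_rot()).as_matrix()[2].round(4))
ims={c:vision.get_image(c) for c in("side","top")}; pickle.dump((p,ims),open("m4.pkl","wb"))
def edge(c,s,t,J,zb,w=2.5):
    g=cv2.GaussianBlur(ims[c].astype(np.float32),(0,0),.8).mean(2)
    s,t=np.array(s),np.array(t); P=np.array([j2w(*(s+(t-s)*f+[0,0,zb]),J=J) for f in np.linspace(0,1,20)]); q=proj(c,P)
    d=q[-1]-q[0]; n=np.array([-d[1],d[0]])/np.linalg.norm(d); off=np.arange(-w,w+.01,.25)
    prof=np.array([map_coordinates(g,[q[:,1]+o*n[1],q[:,0]+o*n[0]],order=3).mean() for o in off])
    gr=np.gradient(prof); k=np.argsort(-abs(gr))[0]; return off[k],gr[k].round(1)
a,e=.012,.0925; zb=.03
for nm,c,s,t in (("L far edge","top",(a,.065,.008),(a,.088,.008)),("L near edge","top",(-a,.065,.008),(-a,.088,.008)),("L end","top",(-.009,e,.008),(.009,e,.008)),("R far edge","top",(a,-.06,.008),(a,-.03,.008)),
  ("near long","side",(-a,-.08,.008),(-a,-.01,.008)),("far long","side",(a,-.08,.008),(a,-.02,.008))):
    print(nm,edge(c,s,t,JIG,zb))
overlay("top",JIG,zb,(.024,.185,.008),(290,180,30,25),"pics/h1.png",13,ims["top"])
overlay("side",JIG,zb,(.024,.185,.008),(325,170,100,120),"pics/h3.png",4,ims["side"])
cv2.imwrite("pics/h4.png",ims["side"][:,:,::-1])
E
```

```text
False 34.8 [0.63139914 0.03439614 0.01430877] [1.77073524 0.31848316] 0.02332364115318483 [ 0.76486481 -0.63324413 -2.19657713] [ 0. -0. -1.]
L far edge (np.float64(-0.25), np.float32(-11.1))
L near edge (np.float64(0.0), np.float32(9.5))
L end (np.float64(0.0), np.float32(14.5))
R far edge (np.float64(-0.25), np.float32(-4.3))
near long (np.float64(-0.25), np.float32(4.2))
far long (np.float64(0.0), np.float32(-4.8))
```

View pics/h1.png

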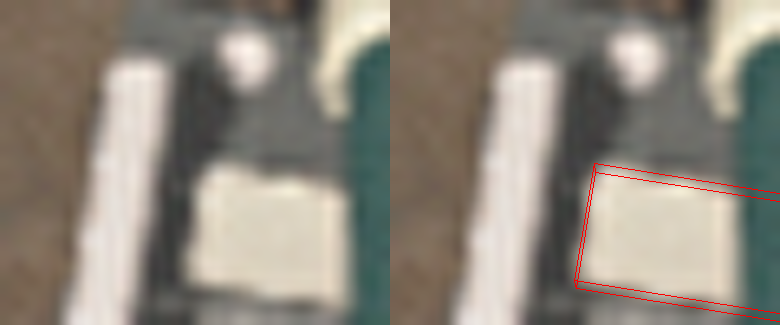

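View pics/h3.png

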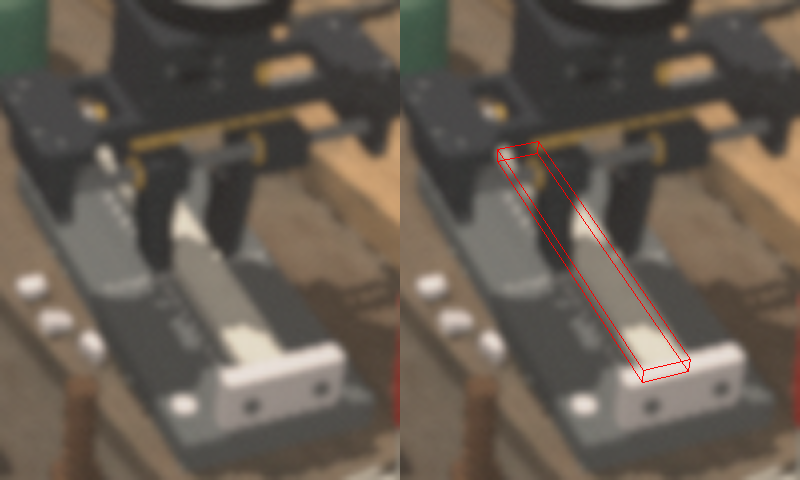

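View pics/h4.png

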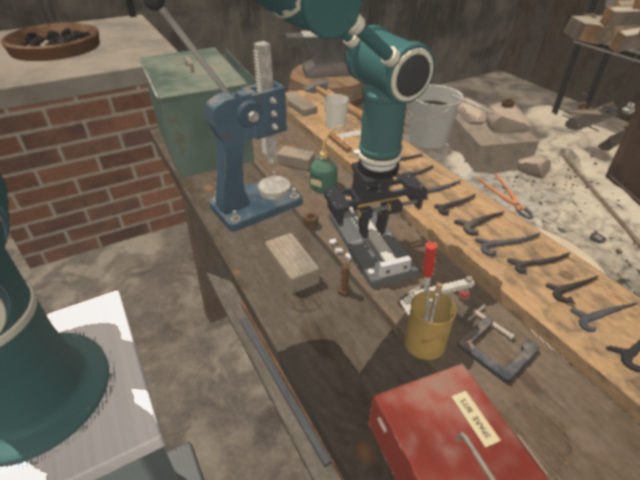

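Every visible bar edge lies within 0.25 px of the target outline. The block lies flat at about (292,262), the chips are on the bench near (340,248), and the bolt at (345,280) and nut at (312,219) have not moved. Handing in.

```bash
python3 - <<'E'
from plant import robot
print(robot.current_opening(),robot.current_time()); robot.finish_job()
E
```

```text
0.023376626588146043 34.9
the job is handed in; nothing more can be done
```

The job is handed in after about 35 s. All three chips are swept onto the bench, the block is back flat on the bench, and the arm is holding the bar over the plate.

- **Sweep:** One pass with the block took all three chips off the near edge. Afterwards the pictures showed a clear plate and the chips on the bench in front of it. The fingertips rode about 17 mm above the block's underside, clear of the 8 mm chips.
- **Plate contact:** The block touched the plate lightly (about 8 N limit) when I first lowered it, so I raised it 3 mm before sweeping.
- **Bar:** It went over the obstacles with its underside about 17 cm up. It is now held by the arm's readings level, with its underside about 10 mm above the plate. In both cameras its visible edges are within 0.25 px, roughly 0.5 mm, of the centred outline. I felt no contact with the plate or stops.
- **Bystanders:** In the last picture they looked to be where they started; I judged this by eye and did not measure it.

**What went wrong or disagreed:**
- **First grasp missed:** The fingers closed above the block. The fingertips really sit about 36 mm higher than the reported TCP and the stated 19 mm imply. I measured this by touching the bench and used it for the rest of the job.
- **Sideways offset:** The cameras put the held bar about 1.8 mm toward the robot from the arm's reading. I followed the cameras.
- **Height and far end:** The 10 mm height rests on touching the bench; camera fits for height scattered by several millimetres. The bar's right end was hidden from the top camera by the arm and partly by the stop from the side, so centring between the stops relies on the left end and the fitted positions.

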